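Index the finished medallion out and hold it up for inspection

TASK

Turn the indexing table (a red peg serves as its handle) one place anticlockwise (from above) until it clicks in, bringing the carrier with the finished brass medallion out from under the hammering head to the empty loading place. Then lift that carrier (its blue bar is the handle) straight up, about 12 cm clear of the table, always level, and hold it there still for three seconds, finishing while still holding it up. Leave the table in that position with its other things seated on it, and the things on the bench where they are.

Things in the scene. Friction and masses are not known exactly. Their poses are not given: they have to be found in the camera images.
- index_base: Fixed green base, 330 mm wide, of the indexing table. Origin: on the bench (z = 0), on the vertical turning axis; yaw within 0.22 rad. The aluminium disc on it is 310 mm across, top 50 mm above the bench, with four places 90 degrees apart, each with four pins 8 mm high (3 mm play). Loading place: 100 mm along its -x; brass plunger housing, 32 mm high, at the rim between +x and -y.
- hammer_head: Green hammering head fixed to the base, same origin and axes as the base. Column at y = +225 mm, 75 x 60 mm at its foot, 270 mm high; from it an arm 50 mm wide reaches in to y = +90 mm, 205 to 255 mm above the bench. Its nose, 42 mm across, hangs over (0, +100) mm down to 172 mm above the bench, with a thin tip down to 149 mm.
- turntable (a joint): Angle of the disc on its base, rad; 0 at the start, grows anticlockwise seen from above. A spring plunger clicks in every 1.571 rad (0, 1.571, ...): about 4 to 8 N at the peg to leave or enter, little between, where the disc stays where it is left. Within about 0.03 rad of a click the plunger pulls the disc in. Stops at -1.7 and 3.3.
- peg_top (a point): Centre of the top of the upright red round peg that turns the disc: 18 mm diameter (28 mm foot, 5 mm high), top 70 mm above the disc (120 mm above the bench), 130 mm from the axis. At the start it is midway between the base's -x and -y directions; one place further, midway between +x and -y.
- loading_place (a point): Fixed point of the base: centre of the loading place, at the height of the disc's top (50 mm above the bench). Empty at the start.
- carrier: Carrier with the finished medallion, under the hammering head at the start: a round aluminium dish 84 mm across, rim 10 mm high, floor 4 mm thick, with a straight blue bar over it along its own x axis. Loose, about 0.22 kg (0.15 to 0.3). Origin: centre of the underside; z up. It can turn a little between its pins.
- carrier_bar (a point): Centre of the carrier's blue bar, 62 mm above the carrier's underside: 84 mm long (carrier's x), 14 mm thick (carrier's y), 16 mm high, held by a 6 mm thick upright at each end (70 mm free between them). The axes are the carrier's.
- medallion: Finished brass medallion with dark rosette marks, 50 mm across, 5 mm thick, about 0.08 kg, lying loose in the carrier's dish (72 mm or more of free floor). Origin: centre of its underside.
- next_carrier: A second, identical carrier, with a plain copper blank in it; a quarter turn clockwise of the first, on the side away from the robot. It comes under the hammering head when the table is indexed. Not to be lifted. Origin: centre of its underside.
- blank: Plain copper disc, 50 mm across, 5 mm thick, lying loose in the second carrier. Origin: centre of its underside.
- copper_tin: Open round copper tin, 82 mm across, 28 mm high, loose, on the disc opposite the first carrier. Rides round with the table. Origin: centre of its underside.
- hammer: Hammer, 260 mm long, lying on the bench on the right. To be left alone.
- wax_jar: Closed jar, 64 mm across, 70 mm high, on the bench on the right. To be left alone.
- plaque: Chased brass plaque, 110 x 150 x 6 mm, lying on the bench on the left. To be left alone.
- brush: Brush, 200 mm long, lying on the bench on the right. To be left alone.
- copper_bowl: Copper bowl, 110 mm across, 50 mm high, on the bench on the left. To be left alone.
Things that resemble listed ones, but are neither listed nor needed, are in the scene too. What is shaped like the carrier but pink or purple is not meant. Leave any grey look-alike of the medallion alone.

How it is judged:
On the way, in this order (a step that is already met when the one before it is completed fails the run):
1. the table is indexed one place, with the carrier seated at the loading place (value of joint turntable between 1.491 and 1.651 rad and height (world z) of carrier between 0.044 and 0.056 m and angle between carrier's own z axis and vertical below 0.1 rad and horizontal distance between carrier and loading_place below 0.02 m and z of medallion in the frame of carrier between -0.002 and 0.012 m and distance between medallion and carrier below 0.025 m), for 0.3 s.
2. the carrier is held in the air, level and still, for two seconds (height (world z) of carrier above 0.13 m and angle between carrier's own z axis and vertical below 0.12 rad and linear speed of carrier below 0.03 m/s and angular speed of carrier below 0.2 rad/s and contact force between the fingers and carrier above 1 N and contact force between carrier and index_base below 0.1 N and horizontal distance between carrier and loading_place below 0.06 m and z of medallion in the frame of carrier between -0.002 and 0.012 m and distance between medallion and carrier below 0.025 m), for 2 s.
At the end, for the whole second after the job is handed in: Fingers hold the carrier still, tilt < 0.12 rad, underside > 80 mm above the disc and within 60 mm (seen from above) of the loading place, medallion in it; table within 0.08 rad of joint 1.571; second carrier with blank, and tin, upright on the disc. Held level and still 2 s before (all of step 2 and value of joint turntable between 1.491 and 1.651 rad and height (world z) of next_carrier between 0.044 and 0.056 m and angle between each of next_carrier, copper_tin's own z axis and vertical below 0.1 rad and height (world z) of copper_tin between 0.044 and 0.056 m and distance between blank and next_carrier below 0.025 m); the arm keeps its last pose, push and grip.
It fails at once if the carrier is tipped by more than 0.35 rad (angle between carrier's own z axis and vertical above 0.35 rad).
It fails at once if a thing on the bench is moved by more than 30 mm (distance of any of hammer, wax_jar, plaque, brush, copper_bowl from where it was at the start of the episode above 0.03 m).
It fails at once if the table is turned far past its next position or the wrong way (value of joint turntable above 2 rad or value of joint turntable below -0.4 rad).
It also fails if it takes over 64 s, if anything falls off the work surface, if the arm or the gripper's body presses on something with over 40 N, if the wrist force passes 120 N, or if a joint passes its speed limit or range.

ROBOT

A 6-joint arm with a two-finger parallel gripper is mounted at the origin on the work surface. World frame = base frame: x ahead of the robot, y to its left, z up, the work surface at z = 0. Lengths are in m, angles in rad, forces in N, time in s.
With the tool pointing down it reaches from about 0.4 to 0.825 m from the base axis. Payload 7 kg.
Tool frame: the origin (TCP) lies midway between the tips of the shut fingers; the grasp point (between the pads) lies 19 mm behind it; z points along the fingers, x is the direction in which the jaws open and shut, and the axes are right-handed (so a half turn about z gives the same grasp; the last joint's range is limited). The gripper opens to 88 mm and grips with 3 to 60 N. Pads are 19 mm wide; open, the fingers measure 130 mm over their backs; the gripper's body (78 mm by 193 mm) begins 47 mm behind the grasp point.
Start: joints at [1.416, 0.359, 0.012, 0, -1.224, -0.288], TCP at [0.289, 0.61, 0.227] pointing down, gripper open.
Joint ranges: [-3.07, 3.07], [-1.43, 2.12], [-1.02, 1.25], [-3.03, 1.67], [-3.05, -0], [-3.03, 3.03]. Speed limits (rad/s): [2.39, 2.39, 3.01, 3.14, 3.14, 3.14].

INTERFACE

Orientations are given as [roll, pitch, yaw] about the fixed x, y, z axes, in that order (R = Rz(yaw) Ry(pitch) Rx(roll)).
In Python, from station import arm, viewer, ticket gives the robot as it stands. The module is installed in compiled form; this text tells all that it offers.
- The arm moves only by the tool step_arm, never from a script. Its argument "targets" is a list of rows, each a list of 3 entries, a list of its own where there are three numbers: the shift along the tool's x, y, z in m, then the turn, a rotation vector about the tool's x, y, z in degrees, then the opening, from -1 (shut) to 1 (fully open), so that 0 is half open. A call has exactly 8 rows; each row shifts and turns the commanded pose from where the row before left it, along the tool's axes as they then stand; what a row does not reach is not made up. A row lasts 1/10 s, in which the tool goes at most 50 mm and 8.59 degrees, less where a joint would pass 70% of its speed; a pose out of reach is approached as far as the arm can. A call is refused whole if a number of a shift passes 0.05 or a number of a turn 8.59, either way. A call with a gripper value outside its range is refused whole. The fingers move at their own pace and stop on an object; "grip_force" is the grip in N (left out, the last holds). Time passes only in rows, so rows that do not move let the fingers close, or fill a call up. It gives the time, the measured TCP pose, the force and the opening at its end, in the units of the state.
- arm.get_state(): the state, without advancing time (a new reading comes with each control period).
- viewer.grab_frame(name): name is "side" or "top" or "wrist"; returns (picture, depth): 420x560x3 uint8, red, green, blue; 420x560 float32, m along the optical axis (not along the pixel's ray), 0 where there is no reading.
- viewer.calibration(name): a dict with "fov_y" (degrees; the focal length in pixels is half the picture's height over the tangent of half this angle, whatever the lens; pixels are square), "cx", "cy" (the principal point, pixels), "distortion" ([k1, k2, p1, p2, k3] as OpenCV has them; the pictures are not rectified), "world_to_cam" (4x4, takes a point from world to camera coordinates); the wrist camera has in their place "tool_from_camera" (4x4, takes a point from camera to tool coordinates, whose origin is the TCP and whose axes are the tool frame's). Camera axes: x right, y up, looking along -z (the intrinsics and any distortion apply to the point x, -y, -z); pixel columns grow to the right and rows downward; lengths in m; the calibration is good to about 2 mm. A picture is of the moment at which its call begins: read the wrist's pose just before it. calibration takes no time and is no camera call.
- ticket.job_done(): hands the job in, once; it reports no verdict.
The state is a dict: "t": time; "q": joint angles; "qd": joint speeds; "joint_efforts": joint torques, N m; "eef_pos": TCP position; "ee_rot": TCP orientation; "force": force on the tool from outside, world axes, zero at the start; "moment": the same for the moment, N m; "width": finger opening in m.
Only numpy, scipy, OpenCV 4.12 (cv2) and the standard library are available. Lean on these libraries where they do the work, as an engineer would, in place of code of your own. Each camera call takes 0.05 s, during which the arm holds its last target.

## Working session

There is one attempt and no reset: what is moved stays moved. The work goes in short steps, Python scripts to look and compute and a tool call to move; the robot and the scene stay as the last step left them, time stands still between calls to the robot, and variables do not carry over. Pictures are saved under pics/ and viewed, and the job is handed in when it is done.

Besides the shell and the picture viewer there is one more tool, called after "Call:" as name(argument=value, ...) on one line, values as JSON. step_arm: Moves the arm, as the interface text tells. Its arguments: {"type":"object","properties":{"targets":{"type":"array"},"grip_force":{"type":"number"}},"required":["targets"]}

```bash
mkdir -p pics; cat > h.py <<'E'
import numpy as np, cv2
from station import arm, viewer, ticket
from scipy.spatial.transform import Rotation as R
def K(c,shape=(420,560)):
    f=shape[0]/2/np.tan(np.radians(c["fov_y"])/2)
    return np.array([[f,0,c["cx"]],[0,f,c["cy"]],[0,0,1]])
def Tcw(name,c,st):
    if "world_to_cam" in c: return np.linalg.inv(np.array(c["world_to_cam"]))
    T=np.eye(4);T[:3,:3]=R.from_euler('xyz',st["ee_rot"]).as_matrix();T[:3,3]=st["eef_pos"]
    return T@np.array(c["tool_from_camera"])
def rays(name,px,st=None):
    c=viewer.calibration(name);T=Tcw(name,c,st)
    u=cv2.undistortPoints(np.array(px,float).reshape(-1,1,2),K(c),np.array(c["distortion"],float)).reshape(-1,2)
    d=np.c_[u[:,0],-u[:,1],-np.ones(len(u))]
    return T[:3,3],d@T[:3,:3].T
def onplane(name,px,z,st=None):
    o,d=rays(name,px,st); return o+d*((z-o[2])/d[:,2])[:,None]
def project(name,P,st=None):
    c=viewer.calibration(name);T=np.linalg.inv(Tcw(name,c,st))
    p=np.atleast_2d(P)@T[:3,:3].T+T[:3,3]; p=p*[1,-1,-1]
    return cv2.projectPoints(p.reshape(-1,1,3),np.zeros(3),np.zeros(3),K(c),np.array(c["distortion"],float))[0].reshape(-1,2)
def grab(name,fn):
    st=arm.get_state();im,d=viewer.grab_frame(name)
    cv2.imwrite(f"pics/{fn}.png",cv2.cvtColor(im,cv2.COLOR_RGB2BGR));np.savez(f"pics/{fn}.npz",im=im,d=d,p=st["eef_pos"],r=st["ee_rot"])
    return im,d,st
def cloud(name,d,px,st=None):
    o,r=rays(name,px,st); px=np.array(px,int); return o+r*d[px[:,1],px[:,0]][:,None]
E
python3 - <<'E'
from h import *
print(arm.get_state())
for n in("side","top","wrist"):
    c=viewer.calibration(n);print(n,c["fov_y"],c["cx"],c["cy"],c["distortion"]);grab(n,n+"0")
    print(np.round(np.array(c.get("world_to_cam",c.get("tool_from_camera"))),3).tolist())
E
```

```text
{'t': 0.0, 'q': array([ 1.41610832e+00,  3.59378169e-01,  1.10894826e-02, -3.54051817e-04,
       -1.22410135e+00, -2.88094630e-01]), 'qd': array([ 0.00095918,  0.00075765, -0.00089448, -0.0009325 ,  0.0011764 ,
        0.00120984]), 'joint_efforts': array([-2.68888016e-04, -5.82726502e+01,  2.93058944e+01,  6.99716717e+00,
        6.95528928e-03, -1.82381032e-04]), 'eef_pos': array([0.28902632, 0.60946336, 0.22564095]), 'ee_rot': array([-3.14145891e+00, -1.62260046e-03, -2.01369964e+00]), 'force': array([-0.51461992,  0.43564087,  0.4223806 ]), 'moment': array([-0.04747991, -0.03103435,  0.00214199]), 'width': 0.08747867521993537}
side 54.66322332802733 280.66670128843117 214.17651053907957 [0.01799389 0.         0.         0.         0.        ]
[[0.926, -0.378, 0.02, -0.497], [0.213, 0.565, 0.797, -0.216], [-0.313, -0.733, 0.604, -0.945], [0.0, 0.0, 0.0, 1.0]]
top 54.393480709486 278.76314857705285 200.45349732077594 [-0.05626914  0.          0.          0.          0.        ]
[[-0.021, -1.0, -0.019, 0.064], [0.995, -0.022, 0.099, -0.543], [-0.1, -0.017, 0.995, -1.183], [0.0, 0.0, 0.0, 1.0]]
wrist 65.46808735973721 275.2369593519165 213.94329969563245 [0.00222568 0.         0.         0.         0.        ]
[[1.0, 0.0, -0.0, 0.0], [-0.0, -0.95, -0.312, -0.084], [-0.001, 0.312, -0.95, -0.157], [0.0, 0.0, 0.0, 1.0]]
```

View pics/top0.png

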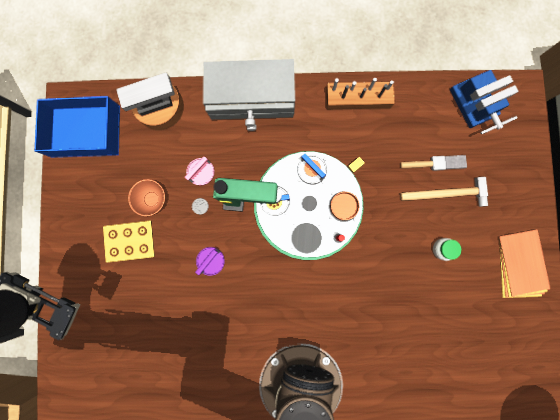

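View pics/side0.png

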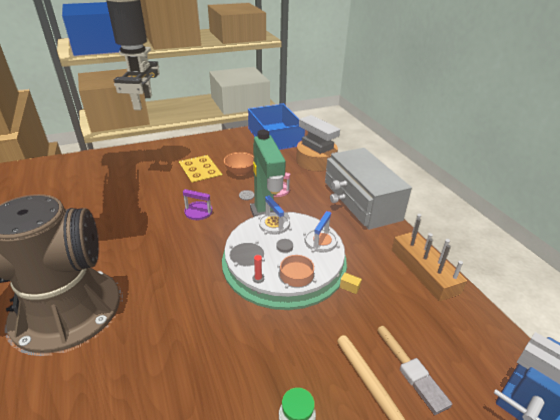

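View pics/wrist0.png

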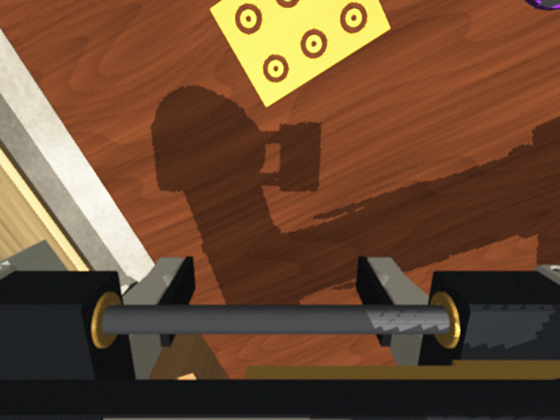

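The top view shows the disc centred near (309,204) and the red peg at (340,238). The dark empty loading place is at (306,238), the carrier with the brass medallion is under the head at (276,203), and the next carrier is at (312,168). Look-alikes are the pink carrier (200,171), the purple carrier (210,261) and the grey disc (200,206). The yellow plunger housing is at (356,164).

```bash
python3 - <<'E'
from h import *
T=np.load("pics/top0.npz");S=np.load("pics/side0.npz")
def hsv(im): return cv2.cvtColor(im,cv2.COLOR_RGB2HSV)
# crops
a=cv2.cvtColor(T["im"][135:275,240:380],cv2.COLOR_RGB2BGR); b=cv2.cvtColor(S["im"][180:310,210:370],cv2.COLOR_RGB2BGR)
cv2.imwrite("pics/crop0.png",np.hstack([cv2.resize(a,(400,400),interpolation=2),cv2.resize(b,(400,400),interpolation=2)]))
# disc: bright low sat
h=hsv(T["im"]); m=((h[...,1]<50)&(h[...,2]>150)).astype(np.uint8); m[:140]=0;m[270:]=0;m[:,:245]=0;m[:,375:]=0
c=max(cv2.findContours(m,cv2.RETR_EXTERNAL,cv2.CHAIN_APPROX_NONE)[0],key=cv2.contourArea)
hull=cv2.convexHull(c).reshape(-1,2)
P=onplane("top",hull,0.05)
for it in range(5):
    A=np.c_[2*P[:,:2],np.ones(len(P))];s=np.linalg.lstsq(A,(P[:,:2]**2).sum(1),rcond=None)[0]
    r=np.sqrt(s[2]+s[0]**2+s[1]**2);e=np.hypot(*(P[:,:2]-s[:2]).T)-r;P=P[abs(e)<max(.003,1.5*e.std())]
print("disc",s[:2],r,len(P),e.std())
# depth on disc
pts=np.argwhere(m>0)[:,::-1][::7];C=cloud("top",T["d"],pts);print("disc z",np.median(C[:,2]))
for n,D in(("top",T),("side",S)):
    h=hsv(D["im"]);m=(((h[...,0]<6)|(h[...,0]>174))&(h[...,1]>180)&(h[...,2]>90)).astype(np.uint8)
    nb,l,st,ce=cv2.connectedComponentsWithStats(m)
    for i in range(1,nb):
        if st[i,4]>20:
            px=np.argwhere(l==i)[:,::-1];C=cloud(n,D["d"],px);print(n,"red",st[i],ce[i],C.mean(0),C.min(0),C.max(0))
    m=((h[...,0]>100)&(h[...,0]<115)&(h[...,1]>150)&(h[...,2]>90)).astype(np.uint8)
    nb,l,st,ce=cv2.connectedComponentsWithStats(m)
    for i in range(1,nb):
        if st[i,4]>20:
            px=np.argwhere(l==i)[:,::-1];C=cloud(n,D["d"],px);print(n,"blue",st[i],ce[i],C.mean(0))
E
```

```text
disc [ 0.53183918 -0.03558832] 0.1544394843467752 46 0.00043885602454583515
disc z 0.04935504200584495
top blue [471  70  25  19 256] [482.68359375  79.4140625 ] [ 0.86906261 -0.53841044  0.11744536]
top blue [453  80  38  46 401] [468.77805486 104.53865337] [ 0.82310264 -0.5307869   0.03470593]
top blue [  35   96   74   57 2719] [ 77.56932696 126.92828246] [0.78859666 0.67350275 0.02261978]
top blue [486  99  23  16 178] [497.1011236  106.39325843] [ 0.79282897 -0.57989828  0.10527867]
top blue [118 127   1  21  21] [118. 137.] [0.75666391 0.5503396  0.00526462]
top blue [302 154  24  24 134] [312.90298507 165.24626866] [ 0.63047748 -0.04554679  0.11861184]
top blue [282 195   7   5  28] [285.03571429 196.82142857] [0.54452348 0.0332615  0.11901435]
side blue [  63    2   58   53 2264] [89.17888693 27.96378092] [0.1671549  1.42859341 0.28333254]
side blue [249 104  49  45 742] [275.66172507 126.30997305] [0.78239954 0.66038506 0.04304562]
side blue [275 206   8   7  29] [278.44827586 209.20689655] [0.5423131  0.03603196 0.11747745]
side blue [316 212  14  18  79] [322.79746835 220.60759494] [ 0.62956933 -0.04979869  0.11825434]
side blue [550 380  10  16  67] [555.64179104 388.74626866] [ 0.78579533 -0.59416271  0.11822391]
```

View pics/crop0.png

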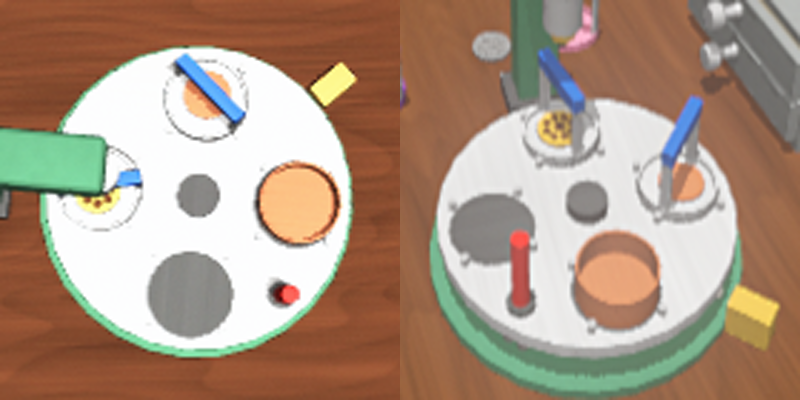

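The crop confirms the choice: the brass rosette medallion under the head carries the blue bar, the copper blank is in the next carrier, and the peg is red.

```bash
python3 - <<'E'
from h import *
T=np.load("pics/top0.npz");S=np.load("pics/side0.npz")
def hsv(im): return cv2.cvtColor(im,cv2.COLOR_RGB2HSV)
c0=np.array([.5318,-.0356])
tri={}
for n,D,box in(("top",T,(330,228,355,250)),("side",S,(245,245,275,290))):
    h=hsv(D["im"]);x0,y0,x1,y1=box
    m=np.zeros(h.shape[:2],np.uint8);sub=h[y0:y1,x0:x1]
    m[y0:y1,x0:x1]=(((sub[...,0]<9)|(sub[...,0]>170))&(sub[...,1]>130)&(sub[...,2]>60))
    px=np.argwhere(m>0)[:,::-1];C=cloud(n,D["d"],px)
    print(n,len(px),px.min(0),px.max(0),C.min(0),C.max(0)); t=C[:,2]>C[:,2].max()-.006
    print(" top pts",t.sum(),px[t].mean(0),C[t].mean(0)); tri[n]=px[t].mean(0)
    P=onplane(n,[px[t].mean(0)],.12)[0];v=P[:2]-c0;print(" peg",P,np.hypot(*v),"yaw",np.arctan2(v[1],v[0])+np.pi*3/4)
# dark loading disc
h=hsv(T["im"]);m=((h[...,1]<60)&(h[...,2]<150)).astype(np.uint8);m[:215]=0;m[260:]=0;m[:,:285]=0;m[:,330:]=0
c=max(cv2.findContours(m,cv2.RETR_EXTERNAL,1)[0],key=cv2.contourArea);(e,_,_)=cv2.fitEllipse(c)
P=onplane("top",[e],.05)[0];v=P[:2]-c0;print("load",e,P,np.hypot(*v),np.arctan2(-v[1],-v[0]))
h=hsv(S["im"]);m=((h[...,0]>100)&(h[...,0]<125)&(h[...,1]>110)&(h[...,2]>50)).astype(np.uint8)
for nm,b in(("car",(255,190,295,220)),("next",(308,205,338,245))):
    k=np.zeros_like(m);k[b[1]:b[3],b[0]:b[2]]=m[b[1]:b[3],b[0]:b[2]]
    c=max(cv2.findContours(k,cv2.RETR_EXTERNAL,1)[0],key=cv2.contourArea);r=cv2.minAreaRect(c);bx=cv2.boxPoints(r)
    i=[np.linalg.norm(bx[j]-bx[j-1]) for j in range(4)];j=int(np.argmin(i));a=(bx[j]+bx[j-1])/2;q=(bx[j-2]+bx[j-3])/2
    P=onplane("side",[a,q],.115);print(nm,a,q,P,np.degrees(np.arctan2(*(P[1]-P[0])[[1,0]])))
E
```

```text
top 43 [336 235] [344 240] [ 0.42346677 -0.12415398  0.06796941] [ 0.43754714 -0.10742898  0.12184756]
 top pts 29 [340.68965517 237.55172414] [ 0.43015433 -0.11507163  0.11879585]
 peg [ 0.43014525 -0.11491353  0.12      ] 0.12893534945233207 yaw -0.12283231983073328
side 140 [254 255] [261 278] [ 0.21035054 -0.75863338  0.04966625] [ 0.45174999 -0.03997819  0.75330577]
 top pts 1 [260. 258.] [ 0.21035054 -0.75863338  0.75330577]
 peg [ 0.43274402 -0.12437     0.12      ] 0.13301202791087602 yaw -0.05470872376782587
load (306.15228271484375, 237.49417114257812) [ 0.43291707 -0.02479912  0.05      ] 0.0994710702450656 -0.10879764292795158
car [265.683   196.29057] [281.99625 214.0868 ] [[0.53305852 0.10712475 0.115     ]
 [0.54425915 0.01598667 0.115     ]] -82.9936358484564
next [315.53845 231.69228] [328.76923 211.84612] [[ 0.59439606 -0.07985536  0.115     ]
 [ 0.66323754 -0.01846258  0.115     ]] 41.72655563789723
```

```bash
cat > plan.py <<'E'
from h import *
def plan(wps,st=None):
    """wps: list of (pos,yaw_deg,nrows,open). yaw unwrapped; prints rows."""
    st=st or arm.get_state();p=np.array(st["eef_pos"]);Rm=R.from_euler('xyz',st["ee_rot"])
    y=np.degrees(st["ee_rot"][2]);rows=[]
    for pos,yaw,n,op in wps:
        p0,y0=p.copy(),y
        while yaw-y0>180:y0+=360   # caller passes yaw near the unwrapped path
        while yaw-y0<-180:y0-=360
        for i in range(1,n+1):
            tp=p0+(np.array(pos)-p0)*i/n; ty=y0+(yaw-y0)*i/n
            s=np.round(Rm.as_matrix().T@(tp-p),3)
            Rt=R.from_euler('xyz',[np.pi,0,np.radians(ty)]); t=np.round((Rm.inv()*Rt).as_rotvec(degrees=True),1)
            p=p+Rm.as_matrix()@s; Rm=Rm*R.from_rotvec(t,degrees=True)
            rows.append([s.tolist(),t.tolist(),op])
        y=yaw
    while len(rows)%8: rows.append([[0,0,0],[0,0,0],wps[-1][3]])
    for k in range(0,len(rows),8): print(str(rows[k:k+8]).replace(" ",""))
    print("end",p,Rm.as_euler('xyz',degrees=True))
E
python3 - <<'E'
from plan import *
# grasp pose yaw 128.4 == -231.6 ; first hover above table on robot side for wrist look
plan([([.32,.45,.30],-140,5,1),([.385,0.05,.30],-200,11,1),([.40,-.10,.26],-231.6,8,1)])
E
```

```text
[[[0.026,-0.019,-0.015],[-0.0,-0.1,4.9],1],[[0.025,-0.022,-0.015],[-0.0,0.0,5.0],1],[[0.022,-0.023,-0.014],[-0.0,0.0,4.9],1],[[0.02,-0.025,-0.015],[-0.0,0.0,4.9],1],[[0.019,-0.027,-0.015],[-0.0,0.0,4.9],1],[[0.019,-0.032,-0.0],[0.0,0.0,5.5],1],[[0.016,-0.033,-0.0],[0.0,0.0,5.4],1],[[0.012,-0.035,-0.0],[0.0,0.0,5.5],1]]
[[[0.009,-0.035,-0.0],[0.0,0.0,5.4],1],[[0.006,-0.037,-0.0],[0.0,0.0,5.5],1],[[0.002,-0.037,-0.0],[0.0,0.0,5.5],1],[[-0.001,-0.036,-0.0],[0.0,0.0,5.4],1],[[-0.005,-0.037,-0.0],[0.0,0.0,5.5],1],[[-0.008,-0.036,-0.0],[0.0,0.0,5.4],1],[[-0.012,-0.035,-0.0],[0.0,0.0,5.5],1],[[-0.015,-0.033,-0.0],[0.0,0.0,5.4],1]]
[[[-0.008,-0.017,0.005],[0.0,0.0,4.0],1],[[-0.009,-0.016,0.005],[0.0,0.0,3.9],1],[[-0.011,-0.016,0.005],[0.0,0.0,4.0],1],[[-0.011,-0.015,0.005],[0.0,0.0,3.9],1],[[-0.013,-0.014,0.005],[0.0,0.0,4.0],1],[[-0.013,-0.014,0.005],[0.0,0.0,3.9],1],[[-0.015,-0.012,0.005],[0.0,0.0,4.0],1],[[-0.015,-0.011,0.005],[0.0,-0.0,3.9],1]]
end [ 0.40031569 -0.09994478  0.25970101] [ 1.79968167e+02 -1.29847259e-03  1.28428243e+02]
```

Call:
step_arm(targets=[[[0.026, -0.019, -0.015], [0, -0.1, 4.9], 1], [[0.025, -0.022, -0.015], [0, 0, 5], 1], [[0.022, -0.023, -0.014], [0, 0, 4.9], 1], [[0.02, -0.025, -0.015], [0, 0, 4.9], 1], [[0.019, -0.027, -0.015], [0, 0, 4.9], 1], [[0.019, -0.032, 0], [0, 0, 5.5], 1], [[0.016, -0.033, 0], [0, 0, 5.4], 1], [[0.012, -0.035, 0], [0, 0, 5.5], 1]], grip_force=20)

```text
t: 0.95
eef_pos: [0.3375, 0.3393, 0.3002]
ee_rot: [3.14, 0.001, -2.733]
force: [-0.7, -0.1, 0.3]
width: 0.0873
```

Call:
step_arm(targets=[[[0.009, -0.035, 0], [0, 0, 5.4], 1], [[0.006, -0.037, 0], [0, 0, 5.5], 1], [[0.002, -0.037, 0], [0, 0, 5.5], 1], [[-0.001, -0.036, 0], [0, 0, 5.4], 1], [[-0.005, -0.037, 0], [0, 0, 5.5], 1], [[-0.008, -0.036, 0], [0, 0, 5.4], 1], [[-0.012, -0.035, 0], [0, 0, 5.5], 1], [[-0.015, -0.033, 0], [0, 0, 5.4], 1]])

```text
t: 1.75
eef_pos: [0.3851, 0.0491, 0.3]
ee_rot: [3.139, 0.001, 2.79]
force: [1.0, 0.3, 1.3]
width: 0.0877
```

Call:
step_arm(targets=[[[-0.008, -0.017, 0.005], [0, 0, 4], 1], [[-0.009, -0.016, 0.005], [0, 0, 3.9], 1], [[-0.011, -0.016, 0.005], [0, 0, 4], 1], [[-0.011, -0.015, 0.005], [0, 0, 3.9], 1], [[-0.013, -0.014, 0.005], [0, 0, 4], 1], [[-0.013, -0.014, 0.005], [0, 0, 3.9], 1], [[-0.015, -0.012, 0.005], [0, 0, 4], 1], [[-0.015, -0.011, 0.005], [0, 0, 3.9], 1]])

```text
t: 2.55
eef_pos: [0.4003, -0.1005, 0.2593]
ee_rot: [3.14, -0.001, 2.239]
force: [1.0, 0.6, 0.0]
width: 0.0875
```

```bash
python3 - <<'E'
from h import *
grab("wrist","w1"); s=arm.get_state();print(s["t"],s["eef_pos"],np.degrees(s["ee_rot"]),s["q"])
E
```

```text
2.6 [ 0.39997644 -0.10180715  0.25839113] [-1.79995868e+02 -8.35764741e-02  1.28022175e+02] [ 0.23272787 -0.11520426 -0.4669607  -0.00137937 -1.21971498 -1.13943718]
```

View pics/w1.png

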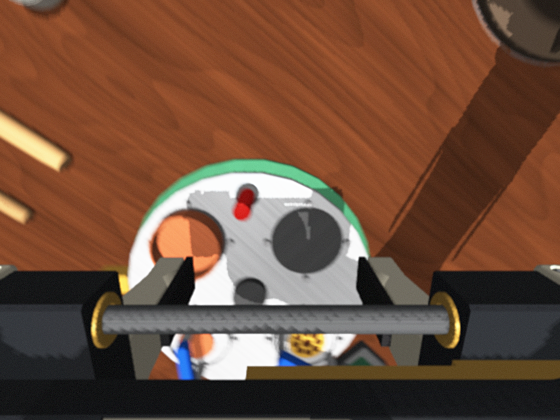

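The wrist view shows the peg top at about (243,211), the loading place at (308,238), the tin at (190,243) and the brass medallion at (305,343).

```bash
python3 - <<'E'
from h import *
D=np.load("pics/w1.npz");st=dict(eef_pos=D["p"],ee_rot=D["r"])
h=cv2.cvtColor(D["im"],cv2.COLOR_RGB2HSV)
m=(((h[...,0]<9)|(h[...,0]>170))&(h[...,1]>150)&(h[...,2]>60));m[:,:225]=0;m[:,270:]=0;m[:180]=0;m[230:]=0
px=np.argwhere(m)[:,::-1];C=cloud("wrist",D["d"],px,st);t=abs(C[:,2]-.12)<.008
u=px[t].mean(0);print(u,t.sum(),C[t].mean(0),C[t].min(0),C[t].max(0),onplane("wrist",[u],.12,st))
o1,d1=rays("wrist",[u],st);o2,d2=rays("top",[[340.7,237.55]])
A=np.c_[d1[0],-d2[0]];s=np.linalg.lstsq(A,o2-o1,rcond=None)[0];a=o1+s[0]*d1[0];b=o2+s[1]*d2[0];print("tri",a,b)
m=((h[...,1]<60)&(h[...,2]<95)).astype(np.uint8);m[:200]=0;m[280:]=0;m[:,:265]=0;m[:,:270]=0;m[:,352:]=0
c=max(cv2.findContours(m,cv2.RETR_EXTERNAL,1)[0],key=cv2.contourArea);e=cv2.fitEllipse(cv2.convexHull(c));print(e,onplane("wrist",[e[0]],.05,st))
E
```

```text
[242.03940887 210.76847291] 203 [ 0.42666882 -0.11941965  0.1181432 ] [ 0.41892738 -0.12574243  0.11214495] [ 0.43569613 -0.11238231  0.12036768] [[ 0.4260795  -0.11963313  0.12      ]]
tri [ 0.43094565 -0.11787113  0.10450804] [ 0.43024712 -0.11699417  0.10438837]
((306.5675964355469, 240.07684326171875), (64.1380844116211, 69.8331527709961), 70.42706298828125) [[ 0.42966338 -0.02812445  0.05      ]]
```

```bash
python3 - <<'E'
from plan import *
plan([([.4285,-.117,.16],128.2,4,1),([.4285,-.117,.083],128.2,4,1)])
E
```

```text
[[[-0.007,0.003,0.025],[-0.0,-0.1,-0.0],1],[[-0.008,0.004,0.024],[-0.0,0.0,-0.1],1],[[-0.007,0.003,0.025],[-0.0,0.0,-0.0],1],[[-0.008,0.003,0.024],[-0.0,0.0,-0.1],1],[[0.0,0.0,0.019],[-0.0,0.0,0.0],1],[[0.0,0.0,0.02],[-0.0,0.0,0.0],1],[[0.0,0.0,0.019],[-0.0,0.0,0.0],1],[[0.0,0.0,0.019],[-0.0,0.0,0.0],1]]
end [ 0.42870471 -0.11742128  0.08338661] [-1.79995811e+02  1.64090023e-02  1.28222182e+02]
```

Call:
step_arm(targets=[[[-0.007, 0.003, 0.025], [0, 0, 0], 1], [[-0.008, 0.004, 0.024], [0, 0, 0], 1], [[-0.007, 0.003, 0.025], [0, 0, 0], 1], [[-0.008, 0.003, 0.024], [0, 0, 0], 1], [[0, 0, 0.019], [0, 0, 0], 1], [[0, 0, 0.02], [0, 0, 0], 1], [[0, 0, 0.019], [0, 0, 0], 1], [[0, 0, 0.019], [0, 0, 0], 1]])

```text
t: 3.4
eef_pos: [0.4293, -0.1148, 0.0838]
ee_rot: [3.14, -0.001, 2.242]
force: [0.1, 0.0, 0.5]
width: 0.0871
```

```bash
python3 - <<'E'
from h import *
grab("wrist","w2");grab("side","s2"); s=arm.get_state();print(s["t"],s["eef_pos"],np.degrees(s["ee_rot"]),s["q"],s["force"])
a=cv2.imread("pics/w2.png")[:,:,:];b=cv2.imread("pics/s2.png")[170:320,200:380]
cv2.imwrite("pics/c2.png",np.hstack([cv2.resize(a,(400,300)),cv2.resize(b,(400,300))]))
E
```

```text
3.5 [ 0.4275111  -0.11498491  0.08254076] [-179.86667009   -0.19013756  128.40357837] [ 0.18359685  0.13291004 -0.67204605 -0.00265169 -0.76945089 -1.08221241] [-0.64059488 -0.35383602  0.59215396]
```

View pics/c2.png

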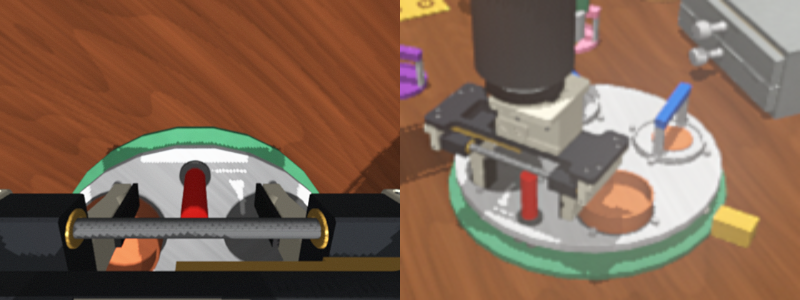

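The peg stands midway between the open fingers. I'll close on it.

Call:
step_arm(targets=[[[0, 0, 0], [0, 0, 0], -1], [[0, 0, 0], [0, 0, 0], -1], [[0, 0, 0], [0, 0, 0], -1], [[0, 0, 0], [0, 0, 0], -1], [[0, 0, 0], [0, 0, 0], -1], [[0, 0, 0], [0, 0, 0], -1], [[0, 0, 0], [0, 0, 0], -1], [[0, 0, 0], [0, 0, 0], -1]], grip_force=15)

```text
t: 4.3
eef_pos: [0.4294, -0.1148, 0.0846]
ee_rot: [3.14, -0.001, 2.241]
force: [0.2, -0.2, -0.5]
width: 0.0295
```

Call:
step_arm(targets=[[[0, 0, 0], [0, 0, 0], -1], [[0, 0, 0], [0, 0, 0], -1], [[0, 0, 0], [0, 0, 0], -1], [[0, 0, 0], [0, 0, 0], -1], [[0, 0, 0], [0, 0, 0], -1], [[0, 0, 0], [0, 0, 0], -1], [[0, 0, 0], [0, 0, 0], -1], [[0, 0, 0], [0, 0, 0], -1]])

```text
t: 5.1
eef_pos: [0.4297, -0.1151, 0.0846]
ee_rot: [3.14, -0.0, 2.241]
force: [1.8, -5.8, -2.7]
width: 0.0178
```

Call:
step_arm(targets=[[[-0.0102, 0.0004, 0], [0, 0, -4.5], -1], [[-0.0102, 0.0004, 0], [0, 0, -4.5], -1], [[-0.0102, 0.0004, 0], [0, 0, -4.5], -1], [[-0.0102, 0.0004, 0], [0, 0, -4.5], -1], [[-0.0102, 0.0004, 0], [0, 0, -4.5], -1], [[-0.0102, 0.0004, 0], [0, 0, -4.5], -1], [[-0.0102, 0.0004, 0], [0, 0, -4.5], -1], [[-0.0102, 0.0004, 0], [0, 0, -4.5], -1]])

```text
t: 5.9
eef_pos: [0.4959, -0.1596, 0.0846]
ee_rot: [3.14, -0.001, 2.873]
force: [-1.5, 0.6, 3.8]
width: 0.0179
```

```bash
python3 - <<'E'
from h import *
grab("side","s3"); s=arm.get_state();print(s["t"],s["eef_pos"],np.degrees(s["ee_rot"]),s["q"],s["force"],s["moment"],s["width"])
v=s["eef_pos"][:2]-np.array([.5318,-.0356]);print(np.hypot(*v),np.degrees(np.arctan2(v[1],v[0])))
b=cv2.imread("pics/s3.png")[170:320,180:380];cv2.imwrite("pics/c3.png",cv2.resize(b,(600,450)))
E
```

```text
5.95 [ 0.49804964 -0.16008177  0.08463149] [1.79946076e+02 5.04137939e-02 1.64914754e+02] [ 0.0639229   0.25160796 -0.50626539 -0.00083859 -0.81178746 -0.32663291] [ 1.2741211  -6.0590084  -0.33181022] [-1.97874132 -0.26262871  0.09244896] 0.017798560764986045
0.12897596260958433 -105.16973775203986
```

View pics/c3.png

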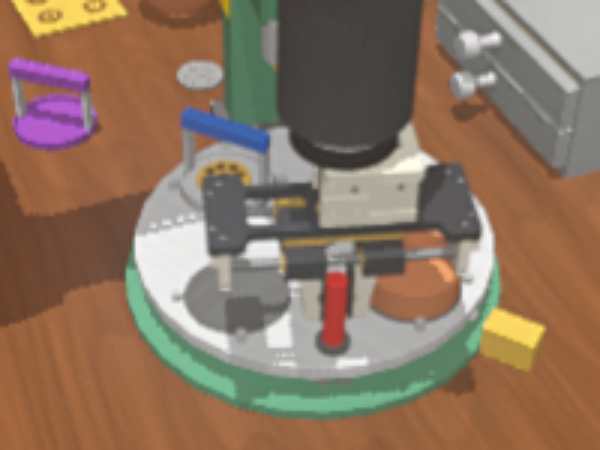

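The table is turning with the peg held, and the carrier is clear of the head. I'll carry on.

Call:
step_arm(targets=[[[-0.0102, 0.0004, 0], [0, 0, -4.5], -1], [[-0.0102, 0.0004, 0], [0, 0, -4.5], -1], [[-0.0102, 0.0004, 0], [0, 0, -4.5], -1], [[-0.0102, 0.0004, 0], [0, 0, -4.5], -1], [[-0.0102, 0.0004, 0], [0, 0, -4.5], -1], [[-0.0102, 0.0004, 0], [0, 0, -4.5], -1], [[-0.0102, 0.0004, 0], [0, 0, -4.5], -1], [[-0.0102, 0.0004, 0], [0, 0, -4.5], -1]])

```text
t: 6.75
eef_pos: [0.5764, -0.1562, 0.0846]
ee_rot: [3.14, 0.0, -2.783]
force: [-1.5, -1.3, 3.1]
width: 0.0174
```

Call:
step_arm(targets=[[[-0.0068, 0.0002, 0], [0, 0, -3], -1], [[-0.0068, 0.0002, 0], [0, 0, -3], -1], [[-0.0068, 0.0002, 0], [0, 0, -3], -1], [[-0.0068, 0.0002, 0], [0, 0, -3], -1], [[-0.0068, 0.0002, 0], [0, 0, -3], -1], [[-0.0068, 0.0002, 0], [0, 0, -3], -1], [[0, 0, 0], [0, 0, 0], -1], [[0, 0, 0], [0, 0, 0], -1]])

```text
t: 7.55
eef_pos: [0.612, -0.1357, 0.0847]
ee_rot: [3.141, 0.002, -2.472]
force: [0.2, -1.9, -0.4]
width: 0.0176
```

```bash
python3 - <<'E'
from h import *
grab("side","s4");grab("top","t4"); s=arm.get_state();print(s["t"],s["eef_pos"],np.degrees(s["ee_rot"]),s["q"],s["force"],s["moment"],s["width"])
v=s["eef_pos"][:2]-np.array([.5318,-.0356]);print(np.hypot(*v),np.degrees(np.arctan2(v[1],v[0])))
b=cv2.imread("pics/s4.png")[170:320,180:380];a=cv2.imread("pics/t4.png")[130:280,210:410];cv2.imwrite("pics/c4.png",np.hstack([cv2.resize(x,(400,300)) for x in(a,b)]))
E
```

```text
7.65 [ 0.61188118 -0.13581948  0.08462313] [ 1.79960297e+02  9.72516514e-02 -1.41644411e+02] [ 0.09161623  0.4009717  -0.2741032  -0.00193272 -0.89467901  0.57902431] [ 0.48750736 -0.85187035 -0.39060874] [-0.68594873 -0.0756823   0.15054229] 0.017414247263647046
0.1282846026120019 -51.37311328225004
```

View pics/c4.png

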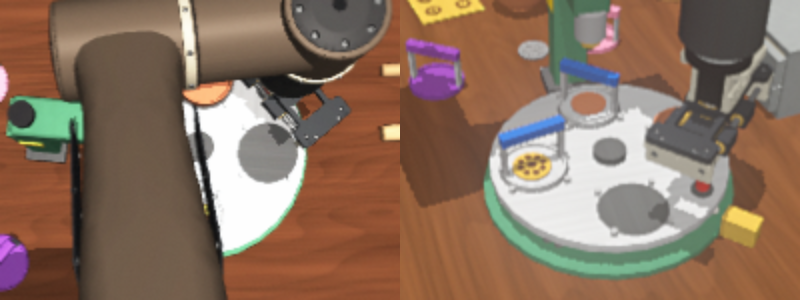

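The carrier with the medallion is now at the loading place and the force at the peg is near zero. I'll let go of the peg.

Call:
step_arm(targets=[[[0, 0, 0], [0, 0, 0], 0.2], [[0, 0, 0], [0, 0, 0], 0.2], [[0, 0, 0], [0, 0, 0], 0.2], [[0, 0, 0], [0, 0, 0], 0.2], [[0, 0, 0], [0, 0, 0], 0.2], [[0, 0, 0], [0, 0, 0], 0.2], [[0, 0, 0], [0, 0, 0], 0.2], [[0, 0, 0], [0, 0, 0], 0.2]])

```text
t: 8.45
eef_pos: [0.612, -0.1358, 0.0847]
ee_rot: [3.141, 0.002, -2.471]
force: [0.4, 0.3, 1.0]
width: 0.0526
```

Call:
step_arm(targets=[[[0, 0, -0.02], [0, 0, 0], 1], [[0, 0, -0.02], [0, 0, 0], 1], [[0, 0, -0.03], [0, 0, 0], 1], [[0, 0, -0.03], [0, 0, 0], 1], [[0, 0, -0.03], [0, 0, 0], 1], [[0, 0, -0.03], [0, 0, 0], 1], [[0, 0, -0.02], [0, 0, 0], 1], [[0, 0, -0.02], [0, 0, 0], 1]])

```text
t: 9.25
eef_pos: [0.6118, -0.1361, 0.2861]
ee_rot: [3.141, 0.002, -2.471]
force: [0.6, -0.0, -0.3]
width: 0.0878
```

```bash
python3 - <<'E'
from plan import *
grab("side","s5");s=arm.get_state();print(s["t"],s["eef_pos"],np.degrees(s["ee_rot"]),s["q"],s["width"])
D=np.load("pics/s5.npz");h=cv2.cvtColor(D["im"],cv2.COLOR_RGB2HSV)
m=((h[...,0]>100)&(h[...,0]<125)&(h[...,1]>110)&(h[...,2]>50)).astype(np.uint8);m[:195]=0;m[250:]=0;m[:,:220]=0;m[:,350:]=0
for c in cv2.findContours(m,cv2.RETR_EXTERNAL,1)[0]:
    if cv2.contourArea(c)<20: continue
    r=cv2.minAreaRect(c);bx=cv2.boxPoints(r);i=[np.linalg.norm(bx[j]-bx[j-1]) for j in range(4)];j=int(np.argmin(i));a=(bx[j]+bx[j-1])/2;q=(bx[j-2]+bx[j-3])/2
    P=onplane("side",[a,q],.115);print(r[0],P,P.mean(0),np.degrees(np.arctan2(*(P[1]-P[0])[[1,0]])))
m=(((h[...,0]<9)|(h[...,0]>170))&(h[...,1]>130)&(h[...,2]>60));m[:,:290]=0;m[:,345:]=0;m[:220]=0;m[:,:][280:]=0
px=np.argwhere(m)[:,::-1];C=cloud("side",D["d"],px);t=abs(C[:,2]-.12)<.004;print("peg",len(px),t.sum(),C[t].mean(0) if t.any() else 0)
b=D["im"][170:320,180:380,::-1];cv2.imwrite("pics/c5.png",cv2.resize(b,(600,450)))
# hover behind the carrier: camera side -x (yaw 97): view from
plan([([.52,-.10,.25],-170,4,1),([.46,-.03,.25],-263,12,1)])
E
```

```text
9.3 [ 0.61309965 -0.13652934  0.28977917] [-179.80303164    0.30239336 -141.54846907] [ 9.11911499e-02  2.45981490e-01 -3.52620653e-03 -1.67758373e-05
 -1.31499002e+00  5.79909789e-01] 0.08765827770162146
(245.53643798828125, 235.11329650878906) [[ 0.38804831 -0.03548339  0.115     ]
 [ 0.47162388 -0.02636414  0.115     ]] [ 0.4298361  -0.03092376  0.115     ] 6.227129383262288
(274.13604736328125, 205.48316955566406) [[0.50913846 0.08852543 0.115     ]
 [0.56833528 0.02954752 0.115     ]] [0.53873687 0.05903647 0.115     ] -44.89386321801062
peg 151 32 [ 0.61027404 -0.1398762   0.11806431]
[[[0.013,0.022,0.01],[-0.2,0.3,7.1],1],[[0.015,0.02,0.01],[0.0,0.0,7.1],1],[[0.017,0.018,0.01],[0.0,0.0,7.1],1],[[0.02,0.015,0.01],[0.0,0.0,7.2],1],[[0.004,0.007,-0.0],[0.0,0.0,7.7],1],[[0.005,0.006,-0.0],[0.0,-0.0,7.8],1],[[0.005,0.005,-0.0],[0.0,-0.0,7.7],1],[[0.006,0.005,-0.0],[0.0,-0.0,7.8],1]]
[[[0.007,0.003,-0.0],[0.0,-0.0,7.7],1],[[0.007,0.003,-0.0],[0.0,-0.0,7.8],1],[[0.008,0.002,-0.0],[0.0,-0.0,7.7],1],[[0.007,0.001,-0.0],[0.0,-0.0,7.8],1],[[0.008,-0.001,-0.0],[0.0,-0.0,7.7],1],[[0.007,-0.001,-0.0],[0.0,-0.0,7.8],1],[[0.008,-0.003,-0.0],[0.0,-0.0,7.7],1],[[0.007,-0.003,-0.0],[0.0,-0.0,7.8],1]]
end [ 0.45977763 -0.02974803  0.24968186] [ 1.79997770e+02 -2.60967968e-02  9.69510706e+01]
```

View pics/c5.png

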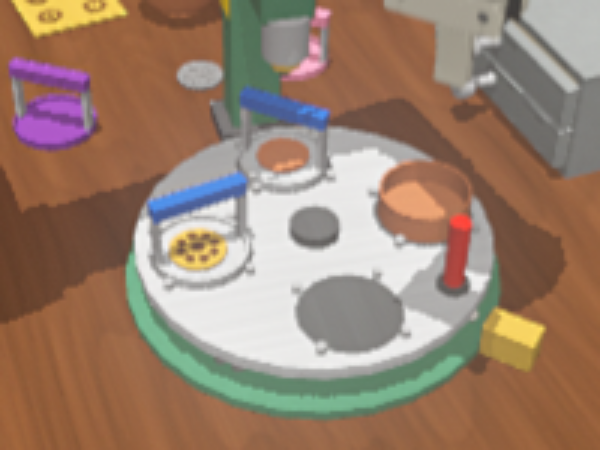

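The table shows clicked in, with the peg near -52 to -53° and expected -51.8°. The carrier is between its pins at the loading place, and its bar is at about 6° yaw. I'll move above it for a close look.

Call:
step_arm(targets=[[[0.013, 0.022, 0.01], [0, 0, 7.1], 1], [[0.015, 0.02, 0.01], [0, 0, 7.1], 1], [[0.017, 0.018, 0.01], [0, 0, 7.1], 1], [[0.02, 0.015, 0.01], [0, 0, 7.2], 1], [[0.004, 0.007, 0], [0, 0, 7.7], 1], [[0.005, 0.006, 0], [0, 0, 7.8], 1], [[0.005, 0.005, 0], [0, 0, 7.7], 1], [[0.006, 0.005, 0], [0, 0, 7.8], 1]])

```text
t: 10.1
eef_pos: [0.4985, -0.0758, 0.2447]
ee_rot: [3.14, 0.0, 2.768]
force: [1.4, -0.2, 0.2]
width: 0.0878
```

Call:
step_arm(targets=[[[0.007, 0.003, 0], [0, 0, 7.7], 1], [[0.007, 0.003, 0], [0, 0, 7.8], 1], [[0.008, 0.002, 0], [0, 0, 7.7], 1], [[0.007, 0.001, 0], [0, 0, 7.8], 1], [[0.008, -0.001, 0], [0, 0, 7.7], 1], [[0.007, -0.001, 0], [0, 0, 7.8], 1], [[0.008, -0.003, 0], [0, 0, 7.7], 1], [[0.007, -0.003, 0], [0, 0, 7.8], 1]])

```text
t: 10.9
eef_pos: [0.4581, -0.029, 0.2447]
ee_rot: [3.14, -0.002, 1.686]
force: [-0.2, -0.0, 0.9]
width: 0.0879
```

```bash
python3 - <<'E'
from plan import *
grab("wrist","w6");s=arm.get_state();print(s["t"],s["eef_pos"],np.degrees(s["ee_rot"]),s["q"],s["width"])
E
```

```text
10.95 [ 0.45766139 -0.02856645  0.24482227] [ 1.79925615e+02 -1.15030171e-01  9.60960301e+01] [ 3.67749808e-01 -2.02615806e-02 -4.12247293e-01 -1.73694216e-03
 -1.17703822e+00 -1.83148666e+00] 0.08747558978567861
```

View pics/w6.png

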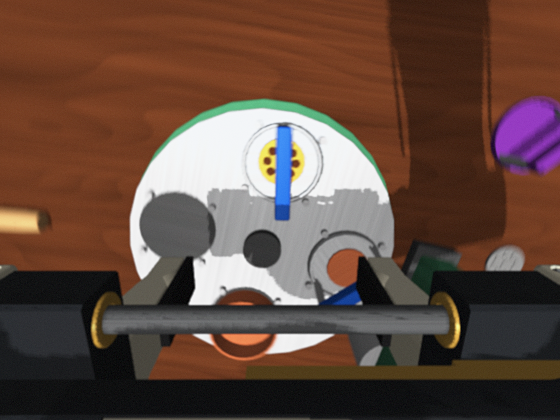

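The wrist view shows the blue bar from (284,127) to (283,218) over the brass medallion at (281,161). The copper blank is at (345,265).

```bash
python3 - <<'E'
from plan import *
D=np.load("pics/w6.npz");st=dict(eef_pos=np.array([.4579,-.0288,.2447]),ee_rot=np.array([3.14,-.002,1.684]))
h=cv2.cvtColor(D["im"],cv2.COLOR_RGB2HSV)
m=((h[...,0]>100)&(h[...,0]<125)&(h[...,1]>110)&(h[...,2]>60)).astype(np.uint8);m[:110]=0;m[235:]=0;m[:,:255]=0;m[:,320:]=0
px=np.argwhere(m)[:,::-1];C=cloud("wrist",D["d"],px,st);print("z",np.percentile(C[:,2],[5,50,95]))
t=C[:,2]>.112;C=C[t];px=px[t];r=cv2.minAreaRect((C[:,:2]*1000).astype(np.float32));print("rect mm",r)
r2=cv2.minAreaRect(px.astype(np.float32));bx=cv2.boxPoints(r2);i=[np.linalg.norm(bx[j]-bx[j-1]) for j in range(4)];j=int(np.argmin(i));a=(bx[j]+bx[j-1])/2;q=(bx[j-2]+bx[j-3])/2
P=onplane("wrist",[a,q],.12,st);print(a,q,P,P.mean(0),np.linalg.norm(P[1]-P[0]),np.degrees(np.arctan2(*(P[1]-P[0])[[1,0]])))
# triangulate bar ends with side view (side top-face ends vary): centre via s5 bar centroid
S=np.load("pics/s5.npz");hs=cv2.cvtColor(S["im"],cv2.COLOR_RGB2HSV)
k=((hs[...,0]>100)&(hs[...,0]<125)&(hs[...,1]>110)&(hs[...,2]>50)).astype(np.uint8);k[:225]=0;k[250:]=0;k[:,:225]=0;k[:,265:]=0
ps=np.argwhere(k)[:,::-1];Cs=cloud("side",S["d"],ps);print("side bar cloud",np.median(Cs,0),np.percentile(Cs[:,2],[5,95]))
o1,d1=rays("wrist",[px.mean(0)],st);o2,d2=rays("side",[ps.mean(0)])
s=np.linalg.lstsq(np.c_[d1[0],-d2[0]],o2-o1,rcond=None)[0];print("tri",o1+s[0]*d1[0],o2+s[1]*d2[0])
# medallion, dish
m=((h[...,0]>18)&(h[...,0]<35)&(h[...,1]>100));m[:130]=0;m[195:]=0;m[:,:250]=0;m[:,315:]=0
pm=np.argwhere(m)[:,::-1];print("med",onplane("wrist",[(pm.min(0)+pm.max(0))/2],.059,st))
E
```

```text
z [0.11674452 0.11857119 0.11982682]
rect mm ((420.7325744628906, -26.478851318359375), (97.87867736816406, 13.284602165222168), 6.696117877960205)
[282.5 126. ] [282.5 219. ] [[ 0.38717367 -0.03049525  0.12      ]
 [ 0.46856839 -0.02066943  0.12      ]] [ 0.42787103 -0.02558234  0.12      ] 0.08198565889827242 6.88333300905343
side bar cloud [ 0.42855745 -0.03220036  0.11679084] [0.1091161 0.1195143]
tri [ 0.42837769 -0.02514179  0.11000881] [ 0.4300874  -0.02537863  0.11032301]
med [[ 0.42564628 -0.02601198  0.059     ]]
```

```bash
python3 - <<'E'
from plan import *
st=dict(eef_pos=np.array([.4580,-.0288,.2447]),ee_rot=np.array([3.14,-.002,1.685]))
plan([([.4285,-.0262,.18],96.8,3,1),([.4285,-.0262,.092],96.8,5,1)],st)
E
```

```text
[[[0.002,-0.01,0.022],[0.1,-0.1,-0.1],1],[[0.002,-0.009,0.021],[-0.0,-0.0,-0.1],1],[[0.002,-0.01,0.022],[-0.0,-0.0,-0.1],1],[[-0.0,-0.0,0.018],[-0.0,-0.0,0.0],1],[[-0.0,-0.0,0.017],[-0.0,-0.0,0.0],1],[[-0.0,-0.0,0.018],[-0.0,-0.0,0.0],1],[[-0.0,-0.0,0.017],[-0.0,-0.0,0.0],1],[[-0.0,-0.0,0.018],[-0.0,-0.0,0.0],1]]
end [ 0.42850697 -0.02611683  0.09169202] [-1.79991416e+02 -1.45495290e-02  9.68433164e+01]
```

Call:
step_arm(targets=[[[0.002, -0.01, 0.022], [0.1, -0.1, -0.1], 1], [[0.002, -0.009, 0.021], [0, 0, -0.1], 1], [[0.002, -0.01, 0.022], [0, 0, -0.1], 1], [[0, 0, 0.018], [0, 0, 0], 1], [[0, 0, 0.017], [0, 0, 0], 1], [[0, 0, 0.018], [0, 0, 0], 1], [[0, 0, 0.017], [0, 0, 0], 1], [[0, 0, 0.018], [0, 0, 0], 1]])

```text
t: 11.75
eef_pos: [0.4292, -0.0269, 0.0913]
ee_rot: [-3.142, 0.0, 1.7]
force: [0.3, 0.7, -0.1]
width: 0.088
```

```bash
python3 - <<'E'
from h import *
grab("wrist","w7");grab("side","s7"); s=arm.get_state();print(s["t"],s["eef_pos"],np.degrees(s["ee_rot"]),s["force"])
a=cv2.imread("pics/w7.png")[:,:,:];b=cv2.imread("pics/s7.png")[170:320,180:380]
cv2.imwrite("pics/c7.png",np.hstack([cv2.resize(a,(400,300)),cv2.resize(b,(400,300))]))
E
```

```text
11.85 [ 0.42751509 -0.02739927  0.08998016] [-1.79739153e+02  5.55994874e-02  9.73448170e+01] [-0.26783417 -0.63377065  0.5683066 ]
```

View pics/c7.png

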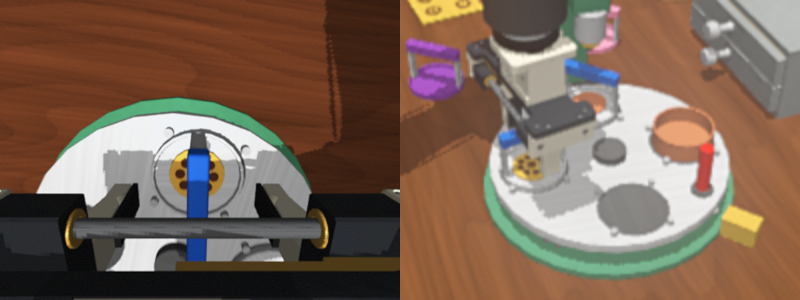

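The bar is about 1 mm off the fingers' centre and aligned with them. I'll close on it.

Call:
step_arm(targets=[[[0.001, 0, 0], [0, 0, 0], -1], [[0, 0, 0], [0, 0, 0], -1], [[0, 0, 0], [0, 0, 0], -1], [[0, 0, 0], [0, 0, 0], -1], [[0, 0, 0], [0, 0, 0], -1], [[0, 0, 0], [0, 0, 0], -1], [[0, 0, 0], [0, 0, 0], -1], [[0, 0, 0], [0, 0, 0], -1]], grip_force=30)

```text
t: 12.65
eef_pos: [0.4288, -0.0258, 0.0918]
ee_rot: [-3.141, 0.0, 1.697]
force: [0.3, 0.2, 0.0]
width: 0.0292
```

Call:
step_arm(targets=[[[0, 0, 0], [0, 0, 0], -1], [[0, 0, 0], [0, 0, 0], -1], [[0, 0, 0], [0, 0, 0], -1], [[0, 0, 0], [0, 0, 0], -1], [[0, 0, 0], [0, 0, 0], -1], [[0, 0, 0], [0, 0, 0], -1], [[0, 0, 0], [0, 0, 0], -1], [[0, 0, 0], [0, 0, 0], -1]])

```text
t: 13.45
eef_pos: [0.4288, -0.0258, 0.0917]
ee_rot: [-3.141, 0.0, 1.697]
force: [0.3, 1.0, -0.4]
width: 0.0137
```

The opening is 13.7 mm, so the bar is held, with almost no side force. I'll lift slowly.

Call:
step_arm(targets=[[[0, 0, -0.003], [0, 0, 0], -1], [[0, 0, -0.004], [0, 0, 0], -1], [[0, 0, -0.006], [0, 0, 0], -1], [[0, 0, -0.008], [0, 0, 0], -1], [[0, 0, -0.01], [0, 0, 0], -1], [[0, 0, -0.01], [0, 0, 0], -1], [[0, 0, -0.01], [0, 0, 0], -1], [[0, 0, -0.01], [0, 0, 0], -1]])

```text
t: 14.25
eef_pos: [0.4289, -0.0258, 0.1538]
ee_rot: [-3.141, 0.0, 1.697]
force: [0.7, -0.7, -3.2]
width: 0.0139
```

Call:
step_arm(targets=[[[0, 0, -0.01], [0, 0, 0], -1], [[0, 0, -0.01], [0, 0, 0], -1], [[0, 0, -0.01], [0, 0, 0], -1], [[0, 0, -0.01], [0, 0, 0], -1], [[0, 0, -0.008], [0, 0, 0], -1], [[0, 0, -0.006], [0, 0, 0], -1], [[0, 0, -0.004], [0, 0, 0], -1], [[0, 0, -0.002], [0, 0, 0], -1]])

```text
t: 15.05
eef_pos: [0.4289, -0.0257, 0.213]
ee_rot: [-3.141, 0.0, 1.697]
force: [-0.5, 0.6, -3.2]
width: 0.0136
```

```bash
python3 - <<'E'
from h import *
grab("wrist","w8");grab("side","s8"); s=arm.get_state();print(s["t"],s["eef_pos"],np.degrees(s["ee_rot"]),s["force"],s["width"])
a=cv2.imread("pics/w8.png")[:,:,:];b=cv2.imread("pics/s8.png")[140:320,150:390]
cv2.imwrite("pics/c8.png",np.hstack([cv2.resize(a,(400,300)),cv2.resize(b,(400,300))]))
E
```

```text
15.15 [ 0.42888969 -0.02576638  0.21278688] [-1.79956461e+02  1.61475639e-02  9.72280459e+01] [ 0.6616798   0.86286741 -2.76393011] 0.01371248781137733
```

View pics/c8.png

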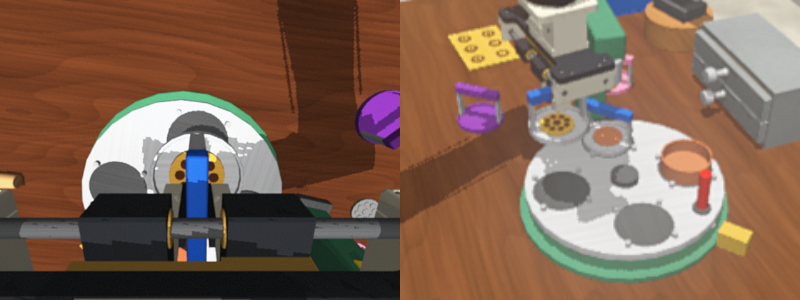

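The carrier is up 12 cm with the medallion in it, and the other things are seated. I'll hold still for more than three seconds.

Call:
step_arm(targets=[[[0, 0, 0], [0, 0, 0], -1], [[0, 0, 0], [0, 0, 0], -1], [[0, 0, 0], [0, 0, 0], -1], [[0, 0, 0], [0, 0, 0], -1], [[0, 0, 0], [0, 0, 0], -1], [[0, 0, 0], [0, 0, 0], -1], [[0, 0, 0], [0, 0, 0], -1], [[0, 0, 0], [0, 0, 0], -1]])

```text
t: 15.95
eef_pos: [0.4289, -0.0258, 0.2128]
ee_rot: [-3.141, 0.0, 1.697]
force: [0.0, 0.4, -3.5]
width: 0.0137
```

Call:
step_arm(targets=[[[0, 0, 0], [0, 0, 0], -1], [[0, 0, 0], [0, 0, 0], -1], [[0, 0, 0], [0, 0, 0], -1], [[0, 0, 0], [0, 0, 0], -1], [[0, 0, 0], [0, 0, 0], -1], [[0, 0, 0], [0, 0, 0], -1], [[0, 0, 0], [0, 0, 0], -1], [[0, 0, 0], [0, 0, 0], -1]])

```text
t: 16.75
eef_pos: [0.4289, -0.0258, 0.2128]
ee_rot: [-3.141, 0.0, 1.697]
force: [0.1, -0.1, -3.5]
width: 0.0134
```

Call:
step_arm(targets=[[[0, 0, 0], [0, 0, 0], -1], [[0, 0, 0], [0, 0, 0], -1], [[0, 0, 0], [0, 0, 0], -1], [[0, 0, 0], [0, 0, 0], -1], [[0, 0, 0], [0, 0, 0], -1], [[0, 0, 0], [0, 0, 0], -1], [[0, 0, 0], [0, 0, 0], -1], [[0, 0, 0], [0, 0, 0], -1]])

```text
t: 17.55
eef_pos: [0.4289, -0.0258, 0.2128]
ee_rot: [-3.141, 0.0, 1.697]
force: [-0.0, -0.4, -2.8]
width: 0.0138
```

Call:
step_arm(targets=[[[0, 0, 0], [0, 0, 0], -1], [[0, 0, 0], [0, 0, 0], -1], [[0, 0, 0], [0, 0, 0], -1], [[0, 0, 0], [0, 0, 0], -1], [[0, 0, 0], [0, 0, 0], -1], [[0, 0, 0], [0, 0, 0], -1], [[0, 0, 0], [0, 0, 0], -1], [[0, 0, 0], [0, 0, 0], -1]])

```text
t: 18.35
eef_pos: [0.4289, -0.0258, 0.2128]
ee_rot: [-3.141, 0.0, 1.697]
force: [0.6, 0.6, -3.0]
width: 0.0136
```

```bash
python3 - <<'E'
from h import *
im,d,st=grab("side","s9"); s=arm.get_state();print(s["t"],s["eef_pos"],s["force"],s["width"])
b=im[140:320,150:390,::-1];cv2.imwrite("pics/c9.png",cv2.resize(b,(720,540)))
im0=np.load("pics/s8.npz")["im"];print("diff s8-s9 in carrier area",np.abs(im0[195:235,220:275].astype(int)-im[195:235,220:275]).mean())
# brass medallion plane tilt from side depth; heights
h=cv2.cvtColor(im,cv2.COLOR_RGB2HSV);m=((h[...,0]>15)&(h[...,0]<35)&(h[...,1]>90));m[:200]=0;m[230:]=0;m[:,:225]=0;m[:,275:]=0
px=np.argwhere(m)[:,::-1];C=cloud("side",d,px);C=C[abs(C[:,2]-np.median(C[:,2]))<.01];print("med",len(C),C.mean(0))
n=np.linalg.svd(C-C.mean(0))[2][2];print("tilt",np.arccos(abs(n[2])))
m=(((h[...,0]<9)|(h[...,0]>170))&(h[...,1]>130)&(h[...,2]>60));m[:,:290]=0;m[:,345:]=0;m[:220]=0;m[280:]=0
px=np.argwhere(m)[:,::-1];C=cloud("side",d,px);t=abs(C[:,2]-.12)<.004;p=C[t].mean(0);print("peg",p,np.degrees(np.arctan2(p[1]+.0356,p[0]-.5318)))
E
```

```text
18.4 [ 0.42887256 -0.02576719  0.21274856] [-0.0124091  -0.75027537 -2.86972433] 0.013489037855470874
diff s8-s9 in carrier area 1.63
med 169 [ 0.42693079 -0.03020546  0.17821602]
tilt 0.00757873005469229
peg [ 0.61086727 -0.13972521  0.11800289] -52.78885217718831
```

View pics/c9.png

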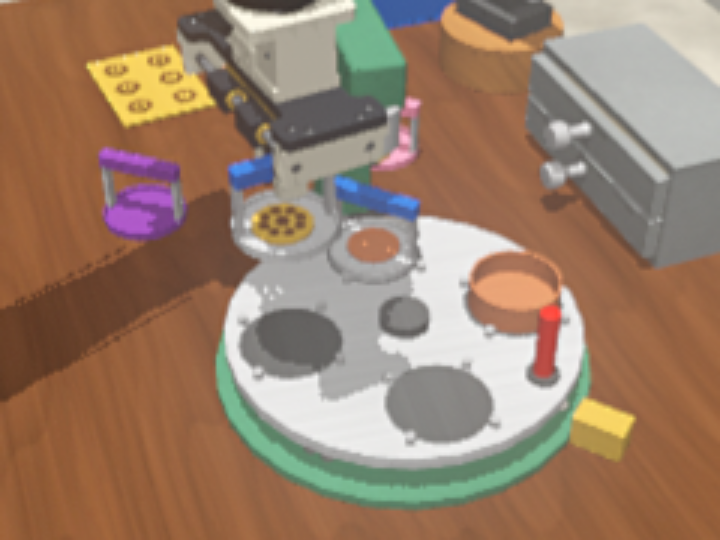

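The carrier is level and still, with the medallion at z about 0.178. The table has not moved, and the tin and second carrier are seated. I'll hand the job in.

```bash
python3 -c "
from station import ticket;print(ticket.job_done())"
```

```text
the job is handed in; nothing more can be done
None
```

I gripped the red peg and turned the table one place anticlockwise to the click. I then let go, gripped the carrier's blue bar with 30 N and lifted it straight up about 12 cm. I held it there still for 3.3 s and handed the job in at 18.4 s, still holding it; no verdict is reported.

**Last checks:**
- **Carrier:** the finger opening was 13.6 mm on the bar and the load about 3 N. The medallion is in the dish at z about 0.178 m, with a tilt of about 0.008 rad. The tool is within a few mm of the loading place.
- **Table:** the tin, and the second carrier with its blank, look upright on the disc. The bench things in the last side view look unmoved. The hammer, wax jar and brush were outside that crop and I didn't check them again.

**Disagreements:** the side camera put the peg at -52.8°, where -51.8° was expected (0.02 rad, inside the tolerance). The cameras differed by 3–5 mm on the positions of the peg and the bar; neither affected the grasps.

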